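# Test and re-arm a conveyor stop button

### The job

Test the little conveyor's stop: push the winged mushroom button straight down until it latches and take your fingers off it so that it stays down by itself, then push a wing round clockwise (seen from above) with a fingertip until the button pops up again, and let it swing back. After that, press the round button of the button boxes fully in and let it out, to re-arm the drive. Only push with the fingers, gripping and lifting nothing; do not press the square button, and leave the boxes and everything else on the counter where they stand.

Things in the scene. Friction and masses are not known exactly. Their poses are not given: they have to be found in the camera images.
- stop_station: Painted grey box 110 x 110 x 50 mm, about 2.5 kg, with a 44 mm steel collar on its lid (top 62 mm above the counter) and above it the black winged mushroom stop button. Loose on the counter on its flat underside. Origin: centre of the underside; z up; the button's axis is its z axis; turned within 0.5 rad of the world axes.
- stop_top (a point): Centre of the top of the mushroom head, on its axis, 98 mm above the counter when out; moves and turns with the head. Head: 44 mm across and 22 mm high (a flat of about 18 mm across on top), with two opposite wings (one straight bar, 92 mm tip to tip, 12 mm thick, 16 mm high) along this point's +y and -y. The bar's upper edge lies 4 mm and its lower edge 20 mm below this point. At twist 0 the point's axes are parallel to those of stop_station.
- stop_stem (a joint): How far the mushroom head is pushed down, m: 0 out, hard stop 0.0102. The force needed is 2 N at first, 5 to 6 N (peak) between 0.003 and 0.006, and 4.5 N at the bottom; then comes the hard stop (a force stop of 10 N or more is safe). Pushed past 0.0095 it latches, and when let go stays at about 0.009. While latched it cannot be pulled up; turning the head releases it and it springs up to 0.
- stop_head (a joint): Twist of the mushroom head, rad: 0 at rest, grows clockwise seen from above, hard stop 1.2. A spring turns it back to 0 (0.01 N m at 0, 0.04 N m at 0.6). A latched button is released at about 0.55 to 0.75 rad.
- reset_station: Painted grey box, 120 (its x) x 80 (its y) x 50 mm high, about 1.5 kg, with a ROUND push button standing on its lid 22 mm from the centre towards the box's -x end, and a small loose part resting on the lid 40 mm from the centre towards +x. Loose on the counter on its flat underside. Origin: centre of the underside; z up; turned within 0.4 rad of the world axes. The two push-button boxes may stand either way round, left or right of the stop station.
- reset_top (a point): Centre of the top face of the round push button (the one to press), 66 mm above the counter when out; black cap inside a steel surround (42 mm wide, top 55 mm above the counter), 30 mm in diameter. Sprung straight down, spring force 1.5 N at the start of travel to 4.5 N fully in at 6 mm; comes back out by itself.
- reset_button (a joint): Travel of the round button, m: 0 out, 0.006 fully in.
- start_station: Painted grey box, 120 (its x) x 80 (its y) x 50 mm high, about 1.5 kg, with a SQUARE push button (not to be pressed) standing on its lid 22 mm from the centre towards the box's -x end, and a small loose part resting on the lid 40 mm from the centre towards +x. Loose on the counter on its flat underside. Origin: centre of the underside; z up; turned within 0.4 rad of the world axes. The two push-button boxes may stand either way round, left or right of the stop station.
- start_top (a point): Centre of the top face of the square push button (not to be pressed), 66 mm above the counter when out; black cap inside a steel surround (42 mm wide, top 55 mm above the counter), 30 x 30 mm. Sprung straight down, spring force 1.5 N at the start of travel to 4.5 N fully in at 6 mm; comes back out by itself.
- start_button (a joint): Travel of the square button, m: 0 out, 0.006 fully in.
- brass_spacer: Brass cylinder 18 mm diameter, 22 mm high, loose on the lid of the round button's box. Origin under its centre.
- bobbin: Grey flanged bobbin 22 mm diameter, 20 mm high, loose on the lid of the square button's box. Origin under its centre.
- pipe_sleeve: White plastic sleeve 32 mm diameter, 45 mm high, standing on the robot's side of the stop station. Origin under its centre.
- solder_spool: Metal spool 50 mm diameter, 40 mm high, standing beyond the stop station. Origin under its centre.
- screwdriver: Screwdriver 170 mm long lying beyond the stations, along its x axis. Origin near its middle, on the counter.
- spray_can: Plain small metal spray can 54 mm diameter, 110 mm high, at the far right. Origin under its centre.
- tape_roll: Black roll of tape 90 mm diameter, 20 mm high, lying at the left. Origin under its centre.
- mug: White mug 80 mm diameter, 90 mm high, handle at its +y, at the far left. Origin under its centre.

How it is judged:
By the outcome, as a careful person would: the job done as asked, in the order asked, and still so for the second after the job is handed in, with the robot touching nothing.
It also fails if it takes over 48 s, if anything falls off the work surface, if the arm or the gripper's body presses on something with over 40 N, if the wrist force passes 120 N, or if a joint passes its speed limit or range.

### The arm

A 7-joint arm with a two-finger parallel gripper is mounted at the origin on the work surface. World frame = base frame: x ahead of the robot, y to its left, z up, the work surface at z = 0. Lengths are in m, angles in rad, forces in N, time in s.
With the tool pointing down it reaches from about 0.4 to 0.875 m from the base axis. Payload 6.5 kg.
Tool frame: the origin (TCP) lies at the very end of the fingers, on their centre line; the grasp point (between the pads) lies 19 mm behind it (arm.hold_point_z is the z of the grasp point in the tool frame, in m); z points along the fingers, y is the direction in which the jaws open and shut (so a half turn about z gives the same grasp; the last joint's range is limited). The gripper opens to 88 mm and grips with 3 to 60 N. Pads are 18 mm wide; open, the fingers measure 123 mm over their backs; the gripper's body (75 mm by 187 mm) begins 45 mm behind the grasp point.
Start: joints at [1.224, 0.536, -0.004, 1.538, 0.003, 1.067, -0.071], TCP at [0.18, -0.625, 0.239] pointing down, gripper open.
Joint ranges: [-2.7, 2.7], [-0.37, 2.16], [-1.27, 1.26], [0.24, 2.4], [-1.31, 4.45], [0.19, 1.91], [-2.76, 2.76]. Speed limits (rad/s): [2.39, 2.39, 3.14, 3.14, 3.14, 3.14, 3.14].

### API

Orientations are given as [roll, pitch, yaw] about the fixed x, y, z axes, in that order (R = Rz(yaw) Ry(pitch) Rx(roll)).
In Python, from bench import arm gives the robot as it stands. Calls block until the motion is done:
- arm.movep(position, orientation): joint-space move of the TCP to a pose.
- arm.move_linear(position, rotation=None, max_speed=0.15, stop_force=None): straight line of the TCP; rotation=None keeps the orientation; max_speed is the mean speed in m/s. With stop_force (N) it stops when the force on the tool has changed by that much, and returns True; else False.
- arm.movej(angles): joint-space move.
- arm.open_gripper() and arm.grasp(grasp_force=None): open the fingers fully, or close them until they stop; grasp_force is the grip in N (None keeps the last).
- arm.sleep(seconds).
- arm.solve_ik(position, orientation): joint angles nearest the present ones, or None.
- arm.read_state(): the state.
- arm.capture(name): name is "side" or "top" or "wrist"; returns a dict with "image" (480x640x3 uint8, blue, green, red), "fx", "fy", "cx", "cy" (pixels), "R" (3x3) and "t" (3): a world point X has camera coordinates R X + t. Camera axes: x right, y down, z forward; pixel columns grow to the right and rows downward; lengths in m; the calibration is good to about 2 mm. A picture is of the moment at which its call begins. There is no depth.
A pose or a line that the arm cannot do raises arm.IKError and nothing moves.
- arm.job_done(): hands the job in, once; it reports no verdict.
Trained networks look in a picture, given as the dict that the camera call returned (one of the last four; its "shot" number tells which), for a name from the list of things; names that differ only in an ending like _2 or _b are one class to them, and where a whole thing is asked for, a point or a joint stands for the part that bears it (a point fixed in the world has none). Each returns a list of dicts, best first, with "p" (0 to 1); they miss things now and then, are a little off and sometimes report something else, mostly with a low value. They report only what shows in the picture. A call takes as long as a camera call.
- arm.find_in(picture, target): "extent" ([left, top, right, bottom] in pixels, round what is visible of it).
- arm.mark_of(picture, target): "pixel" ([column, row] in pixels: a listed point, or the origin of a listed thing).
The state is a dict: "time": time; "joints": joint angles; "joint_velocities": joint speeds; "tau": joint torques, N m; "ee_pos": TCP position; "ee_rot": TCP orientation; "ft_force": force on the tool from outside, world axes, zero at the start; "ft_torque": the same for the moment, N m; "opening": finger opening in m.
Only numpy, scipy, OpenCV 4.12 (cv2) and the standard library are available. Lean on these libraries where they do the work, as an engineer would, in place of code of your own. Each camera call takes 0.05 s, during which the arm holds its last target.

## Working session

There is one attempt and no reset: what is moved stays moved. The work goes in short steps, each a Python script; the robot and the scene stay as the last script left them, time stands still between calls to the robot, and variables do not carry over. Pictures are saved under pics/ and viewed, and the job is handed in when it is done.

```bash
ls; mkdir -p pics; cat > h.py <<'E'
import numpy as np, cv2
from bench import arm
def ray(p,px):
    R=np.array(p["R"]);t=np.array(p["t"])
    d=R.T@np.array([(px[0]-p["cx"])/p["fx"],(px[1]-p["cy"])/p["fy"],1.])
    return -R.T@t,d
def atz(p,px,z):
    o,d=ray(p,px);return o+d*(z-o[2])/d[2]
def proj(p,X):
    c=np.array(p["R"])@np.array(X)+np.array(p["t"])
    return [p["fx"]*c[0]/c[2]+p["cx"],p["fy"]*c[1]/c[2]+p["cy"]]
E
python3 - <<'E'
from h import *
s=arm.read_state();print(s["time"],s["ee_pos"],s["ee_rot"],s["ft_force"],arm.hold_point_z)
Z=dict(stop_top=.098,reset_top=.066,start_top=.066,stop_station=0,reset_station=0,start_station=0,brass_spacer=.05,bobbin=.05,pipe_sleeve=0,solder_spool=0,screwdriver=0)
for c in("top","side"):
    p=arm.capture(c);cv2.imwrite(f"pics/{c}0.png",p["image"])
    print(c,-np.array(p["R"]).T@np.array(p["t"]))
    for n,z in Z.items():
        m=arm.mark_of(p,n)[:2]
        print(n,[(np.round(q["pixel"]),round(q["p"],2),np.round(atz(p,q["pixel"],z),4)) for q in m])
print(arm.read_state()["time"])
E
```

```text
pics
0.0 [ 0.17996066 -0.62395718  0.23785182] [-3.13989034e+00  1.16254384e-04  2.80933776e-01] [ 0.2519769  -0.05763781 -0.78158828] -0.0187
top [0.38528371 0.04113723 1.38935193]
stop_top [(array([309., 256.]), 0.59, array([0.5399, 0.0062, 0.098 ]))]
reset_top [(array([202., 249.]), 0.58, array([0.5644, 0.264 , 0.066 ]))]
start_top [(array([260., 179.]), 0.62, array([0.7369, 0.1216, 0.066 ])), (array([429., 265.]), 0.45, array([ 0.5135, -0.2882,  0.066 ]))]
stop_station [(array([308., 259.]), 0.84, array([0.5425, 0.0069, 0.    ])), (array([198., 227.]), 0.17, array([0.6315, 0.2849, 0.    ]))]
reset_station [(array([205., 243.]), 0.92, array([0.5886, 0.2678, 0.    ]))]
start_station [(array([421., 263.]), 0.62, array([ 0.5255, -0.283 ,  0.    ]))]
brass_spacer []
bobbin [(array([427., 245.]), 0.43, array([ 0.5653, -0.2901,  0.05  ]))]
pipe_sleeve [(array([325., 320.]), 0.61, array([ 0.3885, -0.0327,  0.    ])), (array([140., 329.]), 0.55, array([0.3766, 0.4283, 0.    ]))]
solder_spool [(array([378., 182.]), 0.86, array([ 0.7417, -0.1835,  0.    ]))]
screwdriver [(array([259., 183.]
[... 536 characters left out ...]
52.]), 0.96, array([0.5844, 0.2756, 0.    ])), (array([262., 325.]), 0.47, array([0.6053, 0.2051, 0.    ]))]
start_station [(array([374., 214.]), 0.63, array([ 0.5342, -0.2885,  0.    ])), (array([333., 243.]), 0.52, array([ 0.585 , -0.1119,  0.    ]))]
brass_spacer [(array([233., 330.]), 0.43, array([0.6214, 0.2776, 0.05  ]))]
bobbin [(array([290., 215.]), 0.71, array([ 0.7093, -0.1165,  0.05  ])), (array([230., 330.]), 0.59, array([0.6264, 0.2813, 0.05  ]))]
pipe_sleeve [(array([395., 285.]), 0.81, array([ 0.3926, -0.0277,  0.    ]))]
solder_spool [(array([290., 216.]), 0.58, array([ 0.7432, -0.1755,  0.    ]))]
screwdriver [(array([226., 281.]), 0.92, array([0.7489, 0.1242, 0.    ]))]
1.2
```

View pics/top0.png

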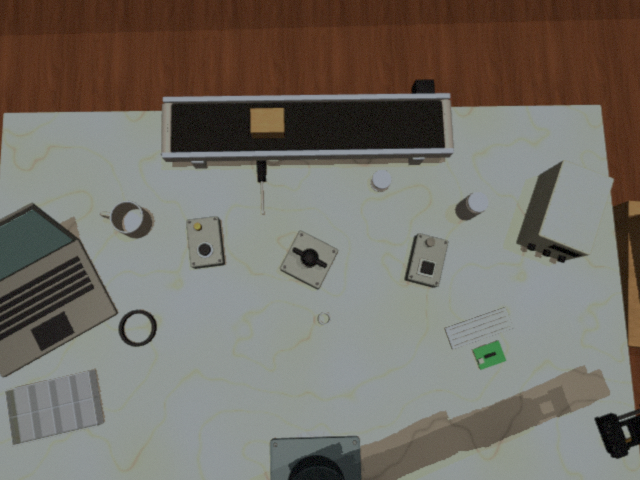

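View pics/side0.png

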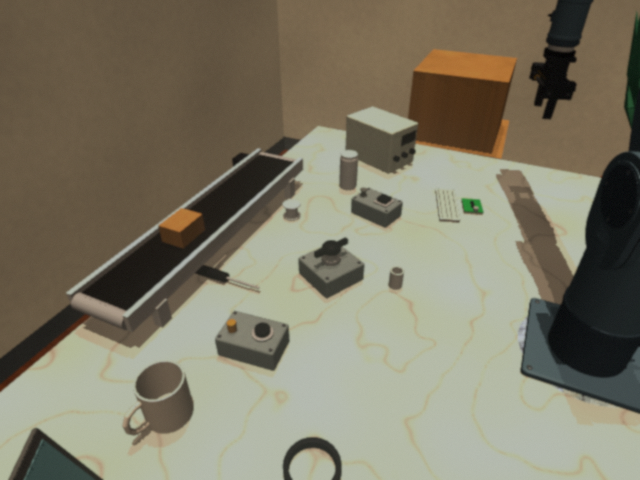

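```bash
python3 - <<'E'
import cv2
a=cv2.imread("pics/top0.png");cv2.imwrite("pics/top0c.png",cv2.resize(a[200:310,160:460],None,fx=2.6,fy=2.6,interpolation=2))
a=cv2.imread("pics/side0.png");cv2.imwrite("pics/side0c.png",cv2.resize(a[170:380,200:460],None,fx=2.8,fy=2.8,interpolation=2))
E
```

```text
(no output)
```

View pics/top0c.png

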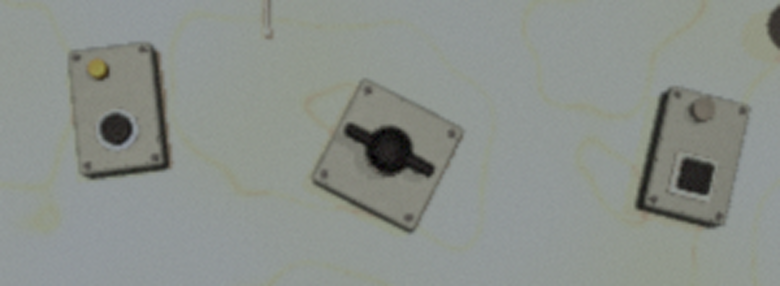

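View pics/side0c.png

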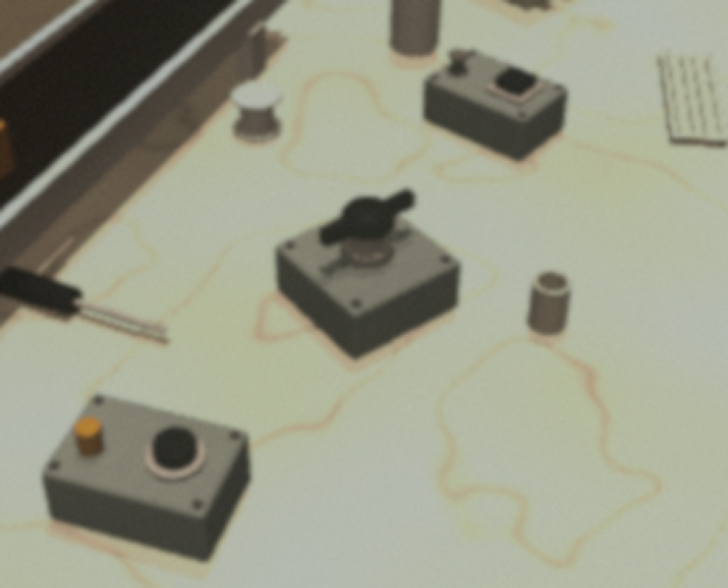

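The round button is on the left box with the yellow spacer. The square one is on the right box. The bar's +y wing points forward-left, so the yaw is about -0.46. I'll close the fingers and take a closer look with the wrist camera.

```bash
python3 - <<'E'
from h import *
arm.grasp(10)
arm.movep([0.50,0.0,0.30],[np.pi,0,-0.46+np.pi])
s=arm.read_state();print(s["time"],s["ee_pos"],s["ee_rot"],s["opening"],s["joints"])
p=arm.capture("wrist");cv2.imwrite("pics/w1.png",p["image"])
print(-np.array(p["R"]).T@np.array(p["t"]))
for n,z in dict(stop_top=.098,stop_station=0,reset_top=.066).items():
    print(n,[(np.round(q["pixel"]),round(q["p"],2),np.round(atz(p,q["pixel"],z),4)) for q in arm.mark_of(p,n)[:2]])
E
```

```text
5.0 [ 0.50010045 -0.00111562  0.29979384] [-3.14126059e+00 -2.45165066e-04  2.67932749e+00] 0.00039866311995190654 [ 0.62442054  0.32535607 -0.86580167  1.81965405  0.27370721  1.12212772
  0.77256467]
[0.42950018 0.03362883 0.44523579]
stop_top [(array([343., 240.]), 0.87, array([0.537 , 0.0061, 0.098 ]))]
stop_station [(array([336., 218.]), 0.91, array([0.5378, 0.003 , 0.    ]))]
reset_top [(array([586., 146.]), 0.72, array([0.5659, 0.2601, 0.066 ]))]
```

View pics/w1.png

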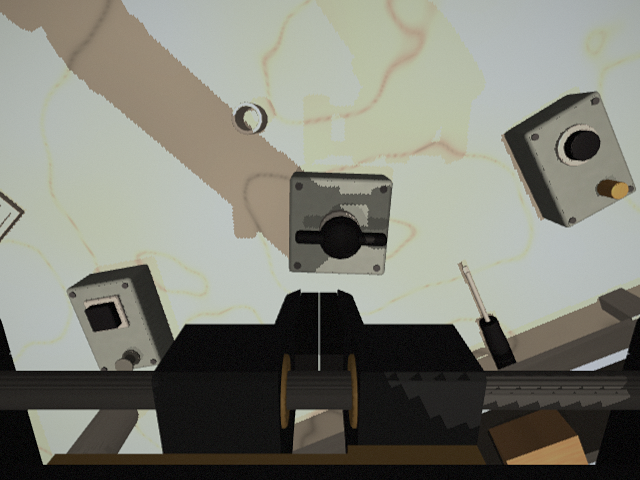

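The wrist view shows the stop head at (343,240), with the bar from (296,237) to (387,239). The round cap is at about (582,146). This agrees with the other two cameras, so I'll compute the bar yaw and press.

```bash
python3 - <<'E'
from h import *
p=arm.capture("wrist")
a=atz(p,[296,238],.086);b=atz(p,[387,239],.086);d=b-a;print(a,b,(a+b)/2,np.linalg.norm(d))
psi=np.arctan2(-d[0],d[1]);print("psi",psi, np.round(atz(p,[582,146],.066),4))
C=[.5385,.0045]
R=[np.pi,0,psi+np.pi]
arm.movep([*C,.125],R)
arm.move_linear([*C,.105],R,max_speed=.08)
z=arm.move_linear([*C,.080],R,max_speed=.025,stop_force=11)
s=arm.read_state();print(z,s["ee_pos"],s["ft_force"],s["time"])
arm.move_linear([*C,.13],R,max_speed=.1)
s=arm.read_state();print(s["ee_pos"],s["ft_force"],s["time"])
p=arm.capture("side");cv2.imwrite("pics/s2.png",cv2.resize(p["image"][190:330,260:460],None,fx=3.5,fy=3.5,interpolation=2))
E
```

```text
[ 0.51764106 -0.03514282  0.086     ] [0.5593385  0.04644839 0.086     ] [0.53848978 0.00565278 0.086     ] 0.09162860731378503
psi -0.4724509431841827 [0.5638 0.2573 0.066 ]
True [0.5389081  0.00451782 0.08816594] [-1.63124084 -0.24528584  9.84270721] 7.1083
[0.53831111 0.00427245 0.12985402] [-0.74830541 -0.06201636  0.53184147] 7.6833
```

View pics/s2.png

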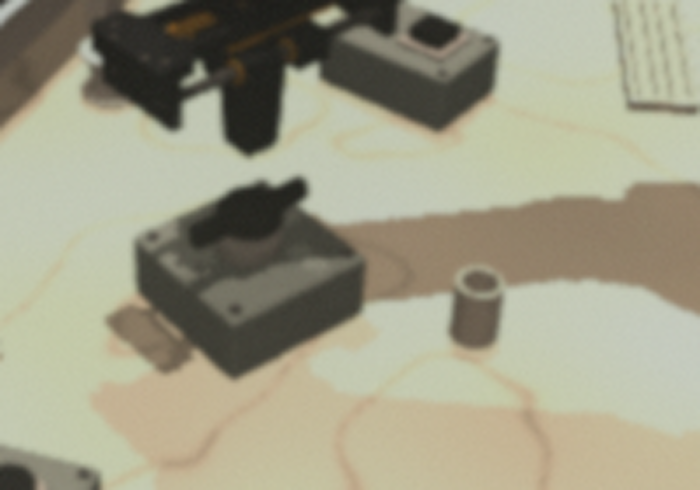

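At the stop the head was at z = 0.088 with over 10 N on it, so it's fully down. The side picture shows it sitting lower on the collar, near (250,215), with the fingers clear. Next I'll twist the +y wing.

```bash
python3 - <<'E'
from h import *
C=np.array([.5387,.005]);psi=-.472
def pose(th,gap=0,z=.073):
    a=psi-th;M=np.array([[np.cos(a),-np.sin(a)],[np.sin(a),np.cos(a)]])
    return [*(C+M@[-(15+gap)/1e3,.042]),z],[np.pi,0,a+np.pi]
arm.movep(*pose(0,14,.12))
q,r=pose(0,14);arm.move_linear(q,r,max_speed=.1)
f0=np.array(arm.read_state()["ft_force"])
q,r=pose(0,2);arm.move_linear(q,r,max_speed=.08)
for th in np.arange(.1,.86,.15):
    q,r=pose(th);h=arm.move_linear(q,r,max_speed=.03 if th<.5 else .02,stop_force=8)
    s=arm.read_state();print(round(th,2),h,np.round(np.array(s["ft_force"])-f0,2),np.round(s["ee_pos"],4),round(s["time"],2))
    if h:break
p=arm.capture("side");cv2.imwrite("pics/s3.png",cv2.resize(p["image"][190:330,260:460],None,fx=3.5,fy=3.5,interpolation=2))
p=arm.capture("top");cv2.imwrite("pics/t3.png",cv2.resize(p["image"][200:310,240:380],None,fx=4,fy=4,interpolation=2))
E
```

```text
0.1 False [ 0.4  -0.51  0.98] [0.5487 0.0485 0.0731] 9.34
0.25 False [ 0.05 -0.23  1.78] [0.555  0.0466 0.073 ] 9.72
0.4 False [-0.33  0.68  0.3 ] [0.5611 0.0437 0.073 ] 10.09
0.55 False [-0.5   0.34  1.29] [0.5668 0.0398 0.0731] 10.57
0.7 False [0.   1.76 2.73] [0.5716 0.0355 0.0731] 11.06
0.85 False [0.23 1.67 1.36] [0.5758 0.0302 0.0731] 11.54
```

View pics/s3.png

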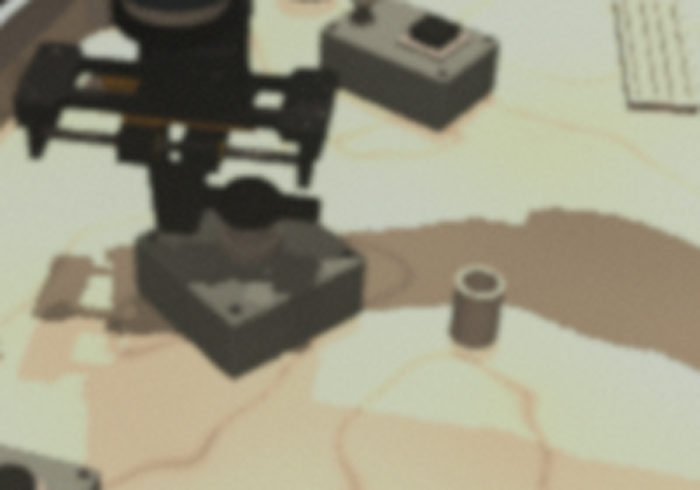

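View pics/t3.png

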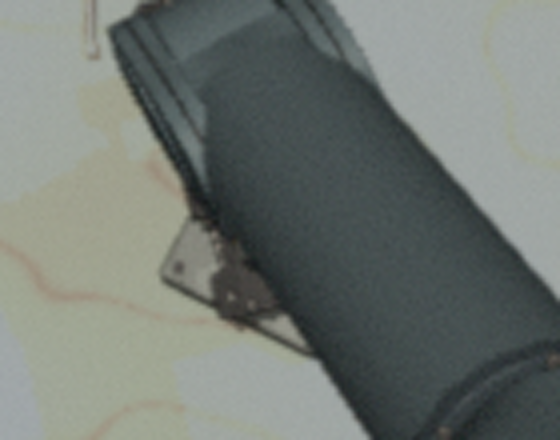

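The head has turned about 0.8 rad and the box hasn't shifted. I can't judge the pop-up clearly from this view. I'll go slightly further, swing back along the arc, lift off and check.

```bash
python3 - <<'E'
from h import *
C=np.array([.5387,.005]);psi=-.472
def pose(th,gap=0,z=.073):
    a=psi-th;M=np.array([[np.cos(a),-np.sin(a)],[np.sin(a),np.cos(a)]])
    return [*(C+M@[-(15+gap)/1e3,.042]),z],[np.pi,0,a+np.pi]
q,r=pose(.93);print(arm.move_linear(q,r,max_speed=.02,stop_force=8))
for th in (.7,.45,.2,0):
    q,r=pose(th);arm.move_linear(q,r,max_speed=.05)
q,r=pose(0,18);arm.move_linear(q,r,max_speed=.06)
q,r=pose(0,18,.125);arm.move_linear(q,r,max_speed=.12)
arm.movep([.5,.13,.25],[np.pi,0,psi+np.pi])
print(arm.read_state()["time"])
for c in("side","top","wrist"):
    p=arm.capture(c)
    if c=="side":cv2.imwrite("pics/s4.png",cv2.resize(p["image"][190:330,260:460],None,fx=3.5,fy=3.5,interpolation=2))
    else: cv2.imwrite(f"pics/{c}4.png",p["image"])
    for n,z in dict(stop_top=.098,stop_station=0,reset_top=.066).items():
        print(c,n,[(np.round(q["pixel"],1),round(q["p"],2),np.round(atz(p,q["pixel"],z),4)) for q in arm.mark_of(p,n)[:2]])
E
python3 -c "
import cv2,numpy as np
a=cv2.imread('pics/side0.png')[190:330,260:460];cv2.imwrite('pics/cmp.png',np.vstack([cv2.resize(a[:85],None,fx=3.5,fy=3.5,interpolation=2),cv2.imread('pics/s4.png')[:298]]))"
```

```text
False
15.175
side stop_top [(array([333. , 241.5]), 0.64, array([0.5361, 0.0012, 0.098 ]))]
side stop_station [(array([330.1, 276.8]), 0.59, array([0.5383, 0.0092, 0.    ]))]
side reset_top [(array([260.4, 324.7]), 0.64, array([0.5718, 0.2577, 0.066 ]))]
top stop_top [(array([311.4, 261.2]), 0.56, array([5.262e-01, 4.000e-04, 9.800e-02]))]
top stop_station [(array([307.5, 259.9]), 0.58, array([0.5404, 0.0072, 0.    ]))]
top reset_top []
wrist stop_top [(array([214.7, 322.4]), 0.86, array([0.5382, 0.005 , 0.098 ]))]
wrist stop_station [(array([236. , 279.2]), 0.57, array([0.5377, 0.0033, 0.    ]))]
wrist reset_top [(array([482.3, 215.1]), 0.65, array([0.567 , 0.2607, 0.066 ]))]
```

View pics/cmp.png

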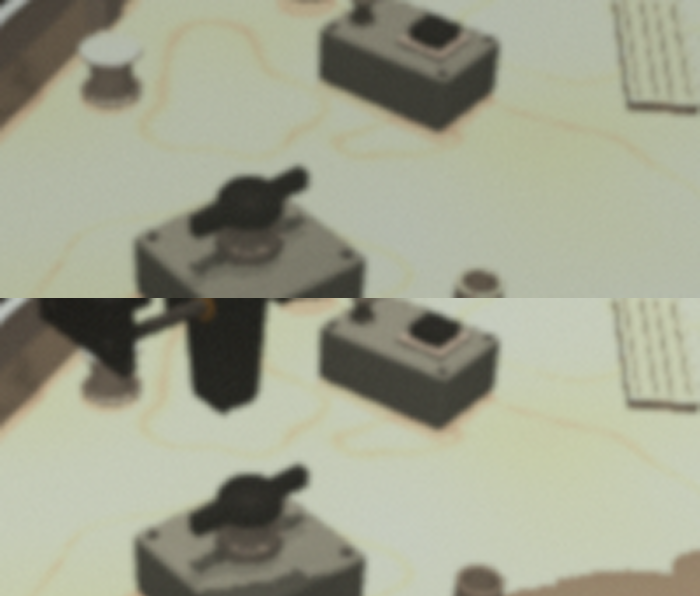

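View pics/wrist4.png

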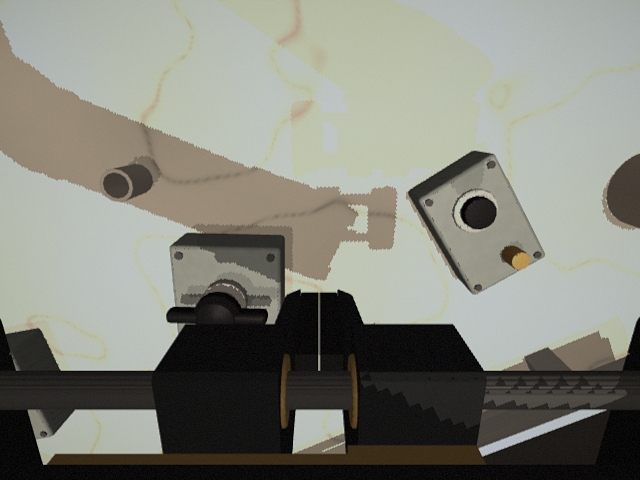

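In the side view the head and wings match the opening picture exactly: head at (250,200), wing tip at (300,180). In the latched picture they sat about 10 px lower. So it popped up and swung back. Now the round button, whose cap is at (479,212) in the wrist view.

```bash
python3 - <<'E'
from h import *
p=arm.capture("wrist");print(atz(p,[479,212],.066))
C=[.566,.260];R=[np.pi,0,.09+np.pi]
arm.movep([*C,.13],R)
arm.move_linear([*C,.073],R,max_speed=.08)
z=arm.move_linear([*C,.052],R,max_speed=.02,stop_force=10)
s=arm.read_state();print(z,s["ee_pos"],s["ft_force"],s["time"])
arm.move_linear([*C,.14],R,max_speed=.1)
arm.movep([.45,.13,.30],R)
arm.sleep(.3)
s=arm.read_state();print(s["ee_pos"],s["ft_force"],s["time"])
for c in("top","side"):
    p=arm.capture(c);cv2.imwrite(f"pics/{c}5.png",p["image"])
    for n in("stop_station","reset_station","start_station"):
        print(c,n,[(np.round(q["pixel"],1),round(q["p"],2)) for q in arm.mark_of(p,n)[:1]])
E
python3 -c "
import cv2,numpy as np
a=[cv2.resize(cv2.imread('pics/side%d.png'%i)[180:380,200:460],None,fx=1.5,fy=1.5) for i in(0,5)];b=[cv2.resize(cv2.imread('pics/top%d.png'%i)[160:340,160:460],(390,234)) for i in(0,5)]
cv2.imwrite('pics/cmp5.png',np.vstack([np.hstack(a),cv2.resize(np.hstack(b),(780,234))]))"
```

```text
[0.56336669 0.25962812 0.066     ]
True [0.56622159 0.26004884 0.06051784] [-1.70382677 -1.23065176  7.02967868] 18.1583
[0.4500748  0.13051842 0.29959987] [-0.09055353 -0.03533395 -0.08555056] 20.35
top stop_station [(array([308.4, 259. ]), 0.91)]
top reset_station [(array([203.6, 242.9]), 0.65)]
top start_station [(array([420.6, 263.2]), 0.58)]
side stop_station [(array([331.7, 278. ]), 0.9)]
side reset_station [(array([253.6, 351.4]), 0.75)]
side start_station []
```

View pics/cmp5.png

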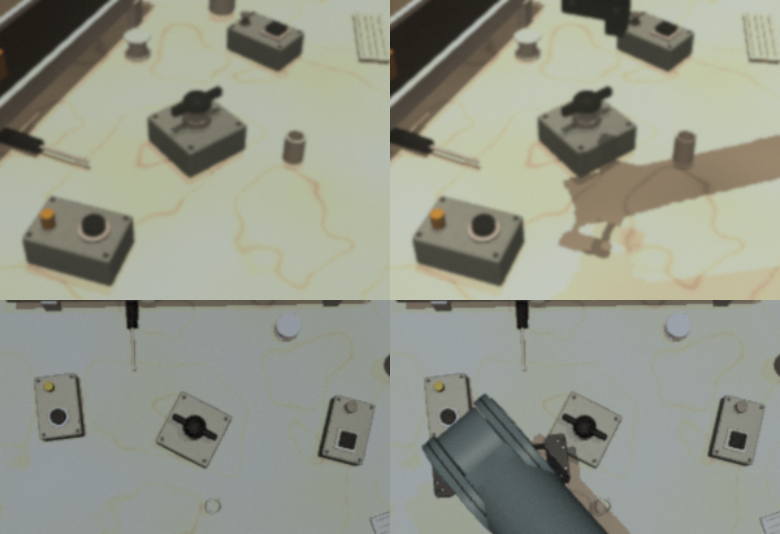

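Everything stands where it was, and both buttons are out. The round button's press stopped at z = 0.0605 (5.5 mm nominal) against more than the spring's force. That 0.5 mm is within calibration error, but a firmer second press is harmless and removes the doubt.

```bash
python3 - <<'E'
from h import *
C=[.565,.260];R=[np.pi,0,.09+np.pi]
arm.movep([*C,.12],R)
arm.move_linear([*C,.073],R,max_speed=.08);arm.sleep(.2)
print(arm.read_state()["ft_force"])
z=arm.move_linear([*C,.052],R,max_speed=.015,stop_force=18)
arm.sleep(.2)
s=arm.read_state();print(z,s["ee_pos"],s["ft_force"],s["time"])
arm.move_linear([*C,.14],R,max_speed=.08)
arm.movep([.45,.13,.30],R)
arm.sleep(.3)
p=arm.capture("side");cv2.imwrite("pics/side6.png",p["image"])
p=arm.capture("wrist");cv2.imwrite("pics/w6.png",p["image"])
print(arm.read_state()["time"])
E
python3 -c "
import cv2,numpy as np
a=[cv2.resize(cv2.imread('pics/side%d.png'%i)[180:380,200:460],None,fx=1.5,fy=1.5) for i in(0,6)]
cv2.imwrite('pics/cmp6.png',np.hstack(a))
i=cv2.absdiff(*a);print(i.mean())"
```

```text
[-0.43835998  1.44464298  0.79515675]
True [0.56505277 0.26001355 0.06046669] [-1.32129762 -1.86950287  8.06592433] 23.775
26.2583
16.523293447293447
```

View pics/cmp6.png

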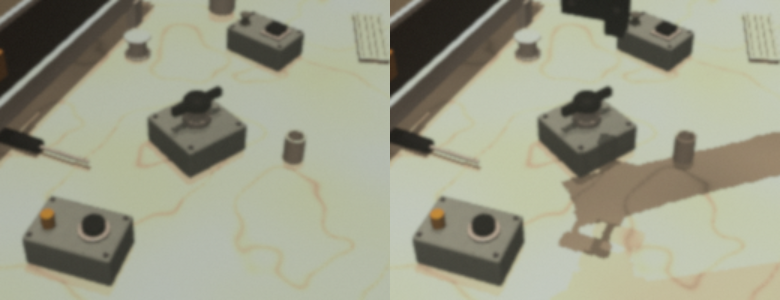

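The second press reached the same depth (0.0605) at an 18 N stop, so that is the hard stop. Everything is in place and the arm is clear, so I'm handing in.

```bash
python3 -c "
from bench import arm
arm.job_done()"
```

```text
the job is handed in; nothing more can be done
```

The stop test is done in the order asked and handed in, with about 26 s of the 48 s used.

- **Stop button:** I pressed the mushroom to its hard stop with closed fingers, at about 10 N. It stayed down by itself once I lifted off. I then pushed its forward-left wing (+y) clockwise to about 0.9 rad with a fingertip and followed it back. The side picture afterwards matches the opening one: head up and wings back at rest.
- **Round button:** I pressed it and let it out. The fingertip read 5.5 mm of travel instead of 6 mm, so I pressed a second time with an 18 N stop. It ended at the same depth, so both presses reached the hard stop, and the 0.5 mm is most likely calibration offset. This means the round button was pressed twice.
- **Last checks:** In the final side picture the stop head and round button are out, and the boxes and the other things in view stand where they were. The square button was never approached, and the arm was clear of everything.
- **Checks that disagreed:** After the twist, the top-camera network placed the stop head about 12 mm off. The wrist and side cameras showed it unmoved, and the arm was partly blocking the top view. In the later side picture the network missed the square button's box, but it is plainly visible there.

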